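# Make up the two seat hardware kits

## Robot

A 6-joint arm with a two-finger parallel gripper is mounted at the origin on the work surface. World frame = base frame: x ahead of the robot, y to its left, z up, the work surface at z = 0. Lengths are in mm, angles in rad, forces in N, time in s.
With the tool pointing down it reaches from about 350 to 775 mm from the base axis. Payload 7.3 kg.
Tool frame: the origin (TCP) lies at the very end of the fingers, on their centre line; the grasp point (between the pads) lies 19 mm behind it; z points along the fingers, y is the line along which they close (so a half turn about z gives the same grasp; the last joint's range is limited). The gripper opens to 92 mm and grips with 3 to 60 N. Pads are 19 mm wide; open, the fingers measure 130 mm over their backs; the gripper's body (75 mm by 190 mm) begins 47 mm behind the grasp point.
Start: joints at [1.051, 0.342, 1.524, -0, 1.275, -0.146], TCP at [191.694, 488.772, 226.741] pointing down, gripper open.
Joint ranges: [-2.53, 2.53], [-0.77, 2.02], [0.04, 2.7], [-1, 4.14], [0.28, 2.66], [-3.11, 3.11]. Speed limits (rad/s): [2.57, 2.57, 3.14, 3.14, 3.14, 3.14].

## Interface

Orientations are given as [roll, pitch, yaw] about the fixed x, y, z axes, in that order (R = Rz(yaw) Ry(pitch) Rx(roll)).
In Python, from plant import bot gives the robot as it stands.
- The arm moves only by the tool jog_arm, never from a script. Its argument "targets" is a list of rows, each an object with "xyz": the shift along the tool's x, y, z as a fraction of full scale, a list of three; "spin": the turn about the tool's z as a fraction of full scale. In form: [{"xyz": [x, y, z], "spin": spin}, ...]. A call has exactly 10 rows; each row shifts and turns the commanded pose from where the row before left it, along the tool's axes as they then stand; what a row does not reach is not made up. Full scale, the value 1, is 80 mm for a shift and 0.1 rad for a turn. A row lasts 1/8 s, in which the tool goes at most 62.5 mm and 10.7 degrees, less where a joint would pass 70% of its speed; a pose out of reach is approached as far as the arm can. A call with a number of a shift or a turn outside -1 to 1 is refused whole. A call with a gripper value outside its range is refused whole. "gripper" is the opening in per cent of the stroke, from 0 (shut) to 100 (fully open), set as the call begins (left out, the last holds). The fingers move at their own pace and stop on an object; the grip force is fixed at half the most. Time passes only in rows, so rows that do not move let the fingers close, or fill a call up. It gives the time, the measured TCP pose, the force, the opening and the grip force at its end, in the units of the state.
- bot.get_obs(): the state, without advancing time (a new reading comes with each control period).
- bot.capture(name): name is "scene" or "top"; returns the picture (480x640x3 uint8, blue, green, red); there is no depth.
- bot.get_calibration(name): a dict with "vfov" (degrees; the focal length in pixels is half the picture's height over the tangent of half this angle, whatever the lens; pixels are square), "cx", "cy" (the principal point, pixels), "eye" and "rotation" of the camera in the world. Camera axes: x right, y down, z forward; pixel columns grow to the right and rows downward; lengths in mm; the calibration is good to about 2 mm. A picture is of the moment at which its call begins. get_calibration takes no time and is no camera call.
- bot.close_job(): hands the job in; it is judged then, once.
The state is a dict: "time": time; "joint_positions": joint angles; "dq": joint speeds; "tau": joint torques, N m; "tool_pos": TCP position; "tcp_rot": TCP orientation; "contact_force": force on the tool from outside, world axes, zero at the start; "moment": the same for the moment, N m; "grip_width": finger opening in mm; "finger_force": force on a finger pad.
Only numpy, scipy, OpenCV 4.12 (cv2) and the standard library are available. Lean on these libraries where they do the work, as an engineer would, in place of code of your own. Each camera call takes 0.05 s, during which the arm holds its last target. There are 200 camera calls.

## Task

Make up the two hardware kits for refitting a car seat from the parts standing loose on the bench. In the two-pocket tray, put the belt buckle in the large pocket and the bolt in the small one; in the three-pocket tray, put the channel bracket in the middle pocket and the wide bush and the slim sleeve in the two end pockets, one in each, either way round. Stand every part upright, the way up it stands now, in the middle of its pocket, and leave the hitch ball and the spray can where they are.

Things in the scene. Friction and masses are not known exactly. Their poses are not given: they have to be found in the camera images.
- bolt_center (a point): Plain steel flange bolt, 70 mm tall in all, standing on its hexagonal head with the thread up: head 25 mm across corners and 10 mm high, above it a flange 32 mm in diameter and 3 mm thick, then a bare round shank 14 mm in diameter from 13 mm up to the top. About 110 g. Origin at its centre, half-way up; z up.
- bush_center (a point): Wide, low steel bush: a ring 50 mm in outside diameter, 28 mm bore, 30 mm high, standing on its flat end, bore upright. About 120 g. Origin at its centre, half-way up; z up.
- sleeve_center (a point): Slim steel spacer sleeve: a tube 26 mm in outside diameter, 16 mm bore, 50 mm tall, standing on end. About 70 g. Origin at its centre, half-way up; z up.
- bracket_center (a point): Steel channel bracket: a U-shaped channel with its open side up, 56 mm long (its x), 30 mm wide outside (its y), 36 mm high, sheet 4 mm thick; the two side walls run along x. About 130 g. Origin at its centre, half-way up; z up.
- buckle_center (a point): Seat-belt buckle: a solid black plastic block, 64 mm long (its x), 36 mm wide (its y), 28 mm high, lying flat, a grey push button on top towards +x. About 100 g. Origin at its centre, half-way up; z up.
- tray_two: Two-pocket kit tray, grey floor with black rims and divider, fixed to the bench, 174 mm long (its x) by 100 mm wide (its y). Floor 4 mm thick; the rims (5 mm thick) and the divider (8 mm thick, across the width) rise to 8 mm above the bench. The large pocket is 96 mm long, its middle at x = -34 mm; the small pocket is 60 mm long, its middle at x = +52 mm; both 90 mm wide, middle at y = 0. Origin at the centre of the underside, on the bench; z up.
- tray_three: Three-pocket kit tray, grey floor with black rims and dividers, fixed to the bench, 254 mm long (its x) by 100 mm wide (its y). Floor 4 mm thick; the rims (5 mm thick) and the two dividers (8 mm thick, across the width) rise to 8 mm above the bench. Three equal pockets, each 76 mm long and 90 mm wide, with their middles at x = -84, 0 and +84 mm, y = 0. Origin at the centre of the underside, on the bench; z up.
- hitch_ball_center (a point): Bystander, among the parts: dark steel tow-hitch ball, 50 mm in diameter on a round foot 44 mm across, 64 mm tall, 600 g. To be left where it is. Origin at its centre, half-way up; z up.
- spray_can_center (a point): Bystander, on the far side of the parts: spray can 66 mm in diameter, 200 mm tall, blue label, standing. To be left where it is. Origin at its centre, half-way up; z up.
Things that resemble listed ones, but are neither listed nor needed, are in the scene too. Leave any brown or turquoise look-alike of the part that bears bush_center alone.

How it is judged:
By the outcome, as a careful person would: the job done as asked, in the order asked, and still so for the second after the job is handed in, with the robot touching nothing.
It also fails if it takes over 125 s, if anything falls off the work surface, if the arm or the gripper's body presses on something with over 40 N, if the wrist force passes 120 N, or if a joint passes its speed limit or range.

## Working session

There is one attempt and no reset: what is moved stays moved. The work goes in short steps, Python scripts to look and compute and a tool call to move; the robot and the scene stay as the last step left them, time stands still between calls to the robot, and variables do not carry over. Pictures are saved under pics/ and viewed, at most 14 in all, crops included, and the job is handed in when it is done.

Besides the shell and the picture viewer there is one more tool, called after "Emit:" as name(argument=value, ...) on one line, values as JSON. jog_arm: Moves the arm, as the interface text tells. Shift numbers are shares of 80 mm and turn numbers shares of 0.1 rad, none past 1 either way. Its arguments: {"type":"object","properties":{"targets":{"type":"array","items":{"type":"object","properties":{"xyz":{"type":"array","items":{"type":"number"}},"spin":{"type":"number"}}}},"gripper":{"type":"number"}},"required":["targets"]}

```bash
ls; mkdir -p pics; python3 - <<'E'
from plant import bot
import cv2
for n in("scene","top"):
    cv2.imwrite(f"pics/{n}0.png",bot.capture(n)); print(n,bot.get_calibration(n))
print(bot.get_obs())
E
```

```text
pics
scene {'vfov': 52.39923663027214, 'cx': 321.76383205532363, 'cy': 239.60581966493524, 'eye': array([1115.05846821, -416.97146871,  580.71317168]), 'rotation': array([-2.20860794,  0.00294888,  0.9164117 ])}
top {'vfov': 46.89738990291338, 'cx': 324.53768172014867, 'cy': 237.01648347724617, 'eye': array([ 495.88220906,  -19.02253777, 1258.72430007]), 'rotation': array([-3.06686642,  0.0099129 , -1.58147225])}
{'time': 0.1, 'joint_positions': array([ 1.05101666e+00,  3.42648594e-01,  1.52492592e+00, -1.40432188e-06,
        1.27539878e+00, -1.46023940e-01]), 'dq': array([-4.47682694e-04, -1.62038327e-03, -7.90492129e-04, -4.16825331e-04,
        9.44061344e-05,  5.91066101e-06]), 'tau': array([ 1.06602889e-03, -4.32001162e+01, -2.44694710e+01,  7.18010450e-02,
        5.25571348e-02, -6.82451787e-05]), 'tool_pos': array([191.49310927, 488.4383755 , 226.11522533]), 'tcp_rot': array([-3.14022651e+00, -1.99562329e-04,  2.76783720e+00]), 'contact_force': array([ 0.48310821, -0.41813697, -0.53076746]), 'moment': array([ 0.03368145,  0.00889582, -0.01554932]), 'finger_force': 0.0, 'grip_width': 91.88396148157747}
```

View pics/top0.png

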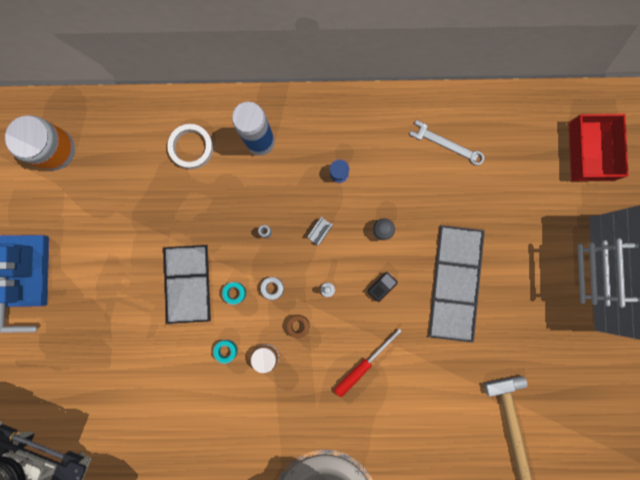

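View pics/scene0.png

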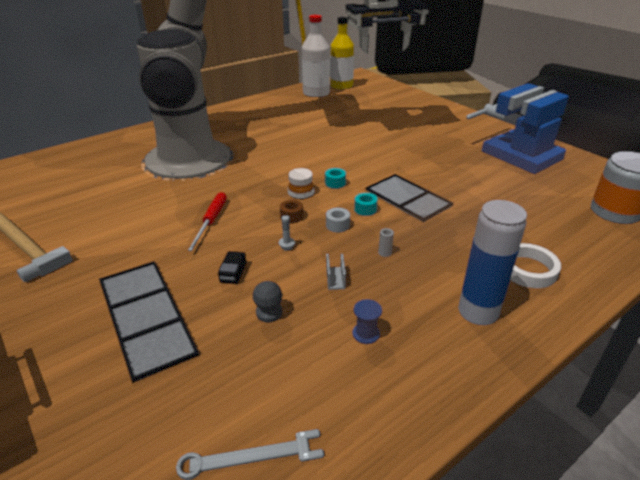

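The top view shows the two-pocket tray at (187,284) and the three-pocket tray at (456,284). The bush is at (271,288), sleeve (264,231), bracket (319,231), bolt (327,290), buckle (381,286), ball (384,229) and can (255,128). The scene view confirms each of these.

```bash
cat > h.py <<'E'
import numpy as np, cv2
from scipy.spatial.transform import Rotation as R
from plant import bot
def cam(n):
    c=bot.get_calibration(n); f=240/np.tan(np.radians(c["vfov"])/2)
    return c,f,R.from_euler("xyz",c["rotation"]).as_matrix()
def cast(n,uv,z):
    c,f,M=cam(n); uv=np.atleast_2d(uv).astype(float)
    d=np.c_[(uv-[c["cx"],c["cy"]])/f,np.ones(len(uv))]@M.T
    return (c["eye"]+d*((z-c["eye"][2])/d[:,2])[:,None])[:,:2]
def proj(n,p):
    c,f,M=cam(n); q=(np.atleast_2d(p)-c["eye"])@M
    return q[:,:2]/q[:,2:]*f+[c["cx"],c["cy"]]
E
python3 - <<'E'
from h import *
im=cv2.imread("pics/top0.png"); 
hsv=cv2.cvtColor(im,cv2.COLOR_BGR2HSV)
m=((hsv[...,1]<75)).astype(np.uint8)*255
m[:200]=0;m[380:]=0;m[:,:150]=0;m[:,500:]=0
cs,_=cv2.findContours(m,cv2.RETR_EXTERNAL,cv2.CHAIN_APPROX_NONE)
for c in cs:
    if cv2.contourArea(c)<25: continue
    r=cv2.minAreaRect(c); b=cv2.boxPoints(r); w=cast("top",b,15)
    print(np.round(r[0],1),cv2.contourArea(c),"c",np.round(w.mean(0),1),"sides",np.round([np.linalg.norm(w[1]-w[0]),np.linalg.norm(w[2]-w[1])],1),"yaw01",round(np.degrees(np.arctan2(*(w[1]-w[0])[::-1])),1))
a=cv2.resize(im[200:380,200:420],None,fx=3.6,fy=3.3,interpolation=cv2.INTER_CUBIC)
v=cv2.bitwise_and(im,im,mask=m)[200:380,150:500]
cv2.imwrite("pics/a.png",cv2.resize(im[210:350,220:410],None,fx=4,fy=4,interpolation=cv2.INTER_CUBIC))
cv2.imwrite("pics/b.png",cv2.resize(v,None,fx=2,fy=2,interpolation=cv2.INTER_NEAREST))
E
```

```text
[262.5 359.5] 492.5 c [318.1 132.9] sides [55.7 54.7] yaw01 -90.5
[384.3 345.3] 136.5 c [ 346.8 -137.7] sides [100.3   7.8] yaw01 -46.1
[327. 289.] 151.5 c [472.4 -12. ] sides [31.2 31.4] yaw01 -0.6
[271.5 288. ] 410.0 c [476.  112.4] sides [51.7 49.1] yaw01 -90.6
[382.  286.5] 402.0 c [ 476.7 -135.1] sides [61.8 33. ] yaw01 -45.9
[186.3 283.9] 3144.5 c [487.5 303.8] sides [ 98.7 168.7] yaw01 -88.4
[456.3 283.4] 4842.0 c [ 482.8 -301.1] sides [251.  100.9] yaw01 -7.4
[264.5 231. ] 127.0 c [604.3 127.8] sides [27.1 30.6] yaw01 -45.3
[383.5 229. ] 330.0 c [ 605.8 -140.8] sides [47.4 45.3] yaw01 -90.7
[319.1 230.6] 353.5 c [603.9   4.4] sides [58.3 34.5] yaw01 -34.1
```

View pics/a.png

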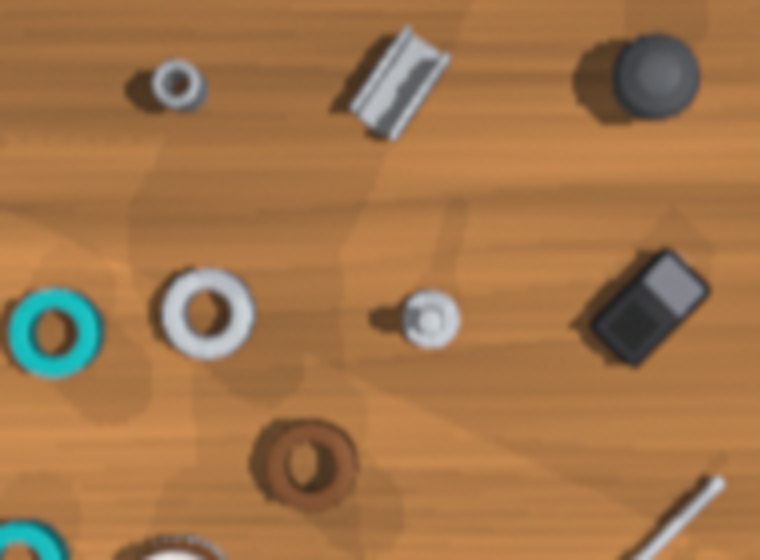

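View pics/b.png

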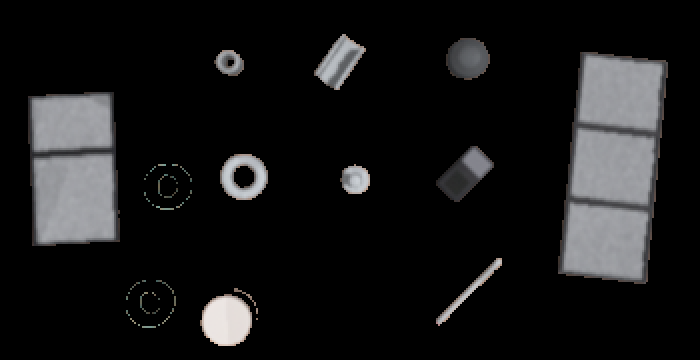

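The masks are clean: tray sides come out at 169x99 and 251x101 mm, and the ring at about 50 mm. Next I'll measure at the correct heights and check against the scene view.

```bash
python3 - <<'E'
from h import *
im=cv2.imread("pics/top0.png"); sc=cv2.imread("pics/scene0.png")
P={"buckle":([382,286.5],14),"bolt":([327,290.0],12),"bracket":([319.1,230.6],18),"bush":([271.5,288],15),"sleeve":([264.5,231],25),"ball":([383.5,229],35)}
# refine by mask moments / bounding
hsv=cv2.cvtColor(im,cv2.COLOR_BGR2HSV); m=((hsv[...,1]<75)).astype(np.uint8)*255
cs,_=cv2.findContours(m,cv2.RETR_EXTERNAL,cv2.CHAIN_APPROX_NONE)
def ov(p):
    q=proj("scene",[p])[0]; cv2.circle(sc,tuple(int(round(v)) for v in q),1,(0,0,255),-1)
for k,(uv,z) in P.items():
    c=min(cs,key=lambda c:np.hypot(*(np.array(cv2.minAreaRect(c)[0])-uv))); r=cv2.minAreaRect(c)
    e=cv2.minEnclosingCircle(c); w=cast("top",[r[0],e[0]],z).round(1); print(k,w[0],"circ",w[1],"D",round(e[1]*2*2.27,1))
    H={"buckle":28,"bolt":70,"bracket":36,"bush":30,"sleeve":50,"ball":64}[k]; ov([*w[0],0]); ov([*w[0],H])
fl=((hsv[...,1]<75)&(hsv[...,2]>105)).astype(np.uint8)*255; fl[:215]=0;fl[360:]=0;fl[:,220:425]=0;fl[:,:150]=0;fl[:,500:]=0
fl=cv2.morphologyEx(fl,cv2.MORPH_CLOSE,np.ones((2,2)))
for c in cv2.findContours(fl,cv2.RETR_EXTERNAL,cv2.CHAIN_APPROX_NONE)[0]:
    if cv2.contourArea(c)<300: continue
    r=cv2.minAreaRect(c); b=cast("top",cv2.boxPoints(r),4); print("pocket",b.mean(0).round(1),np.linalg.norm(b[1]-b[0]).round(1),np.linalg.norm(b[2]-b[1]).round(1),np.degrees(np.arctan2(*(b[1]-b[0])[::-1])).round(1)); ov([*b.mean(0),4]); [ov([*q,4]) for q in b]
cv2.imwrite("pics/c.png",cv2.resize(sc[140:400,80:480],None,fx=2,fy=2,interpolation=cv2.INTER_CUBIC))
E
```

```text
buckle [ 476.7 -135.1] circ [ 476.7 -135.1] D 68.3
bolt [472.3 -11.9] circ [471.2 -11.9] D 34.1
bracket [603.6   4.3] circ [603.7   3.5] D 64.0
bush [475.9 112.4] circ [476.  112.4] D 54.0
sleeve [603.4 126.6] circ [602.1 127.4] D 33.1
ball [ 604.  -138.8] circ [ 604.5 -138.3] D 49.8
pocket [ 397.3 -294.4] 77.6 89.2 -7.5
pocket [451.1 302.8] 89.2 97.3 -88.4
pocket [ 480.5 -304.9] 77.8 89.5 -8.2
pocket [537.  307.2] 88.6 60.7 -87.3
pocket [ 563.8 -316.2] 77.5 89.5 -8.2
```

View pics/c.png

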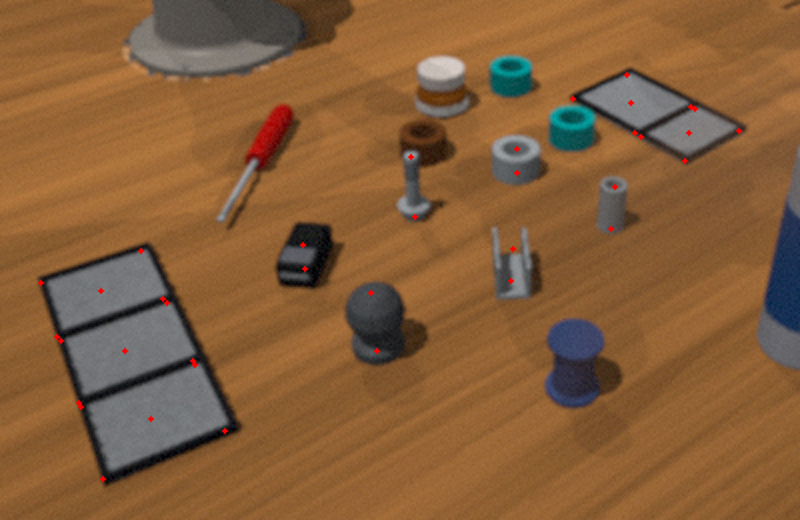

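The two views agree to 1–2 mm. Pocket spacings come out at 84 and 86 mm as specified, with tray yaws of about 2.2° and -7.7°.

```bash
cat >> h.py <<'E'
def plan(cur,*targets):
    """cur and targets: x,y,z,yaw_deg; prints moves in units: spin first, then shift in the new tool axes"""
    c=np.array(cur,float)
    for t in targets:
        t=np.array(t,float); s=-(t[3]-c[3]+180)%360-180 if 0 else -((t[3]-c[3]+180)%360-180)
        a=np.radians(t[3]); d=(t-c)[:3]
        T=np.array([d@[np.cos(a),np.sin(a),0],d@[np.sin(a),-np.cos(a),0],-d[2]])/80
        print(t,"spin",round(np.radians(s)/.1,2),"xyz",T.round(3),"rows>=",round(np.linalg.norm(T)*80/60,1)); c=t
E
python3 -c "
from h import *
S=(191.7,488.8,226.7,158.6)
plan(S,(476.7,-135.1,146.7,134),(476.7,-135.1,7,134),(476.7,-135.1,127,134),(451.1,302.8,127,182.2),(451.1,302.8,11.5,182.2),(451.1,302.8,131.5,182.2),
 (472,-12,131.5,182.2),(472,-12,23.5,182.2),(472,-12,135.5,182.2),(537,307,135.5,182.2))"
```

```text
[ 476.7 -135.1  146.7  134. ] spin 4.29 xyz [-8.085 -2.855  1.   ] rows>= 11.5
[ 476.7 -135.1    7.   134. ] spin -0.0 xyz [0.    0.    1.746] rows>= 2.3
[ 476.7 -135.1  127.   134. ] spin -0.0 xyz [ 0.   0.  -1.5] rows>= 2.0
[451.1 302.8 127.  182.2] spin -8.41 xyz [ 0.11   5.482 -0.   ] rows>= 7.3
[451.1 302.8  11.5 182.2] spin -0.0 xyz [0.    0.    1.444] rows>= 1.9
[451.1 302.8 131.5 182.2] spin -0.0 xyz [ 0.   0.  -1.5] rows>= 2.0
[472.  -12.  131.5 182.2] spin -0.0 xyz [-0.11  -3.942 -0.   ] rows>= 5.3
[472.  -12.   23.5 182.2] spin -0.0 xyz [0.   0.   1.35] rows>= 1.8
[472.  -12.  135.5 182.2] spin -0.0 xyz [ 0.   0.  -1.4] rows>= 1.9
[537.  307.  135.5 182.2] spin -0.0 xyz [-0.965  3.953 -0.   ] rows>= 5.4
```

Emit:
jog_arm(targets=[{"xyz": [0, 0, 0.2], "spin": 0.858}, {"xyz": [0, 0, 0.2], "spin": 0.858}, {"xyz": [0, 0, 0.2], "spin": 0.858}, {"xyz": [0, 0, 0.2], "spin": 0.858}, {"xyz": [0, 0, 0.2], "spin": 0.858}, {"xyz": [-0.578, -0.204, 0], "spin": 0}, {"xyz": [-0.578, -0.204, 0], "spin": 0}, {"xyz": [-0.578, -0.204, 0], "spin": 0}, {"xyz": [-0.578, -0.204, 0], "spin": 0}, {"xyz": [-0.578, -0.204, 0], "spin": 0}], gripper=80)

```text
time: 1.35
tool_pos: [293.9, 264.3, 146.6]
tcp_rot: [-3.142, 0.0, 2.339]
contact_force: [0.6, 0.5, 0.1]
grip_width: 73.4
finger_force: 0.0
```

Emit:
jog_arm(targets=[{"xyz": [-0.578, -0.204, 0], "spin": 0}, {"xyz": [-0.578, -0.204, 0], "spin": 0}, {"xyz": [-0.578, -0.204, 0], "spin": 0}, {"xyz": [-0.578, -0.204, 0], "spin": 0}, {"xyz": [-0.578, -0.204, 0], "spin": 0}, {"xyz": [-0.578, -0.204, 0], "spin": 0}, {"xyz": [-0.578, -0.204, 0], "spin": 0}, {"xyz": [-0.578, -0.204, 0], "spin": 0}, {"xyz": [-0.578, -0.204, 0], "spin": 0}, {"xyz": [0, 0, 0], "spin": 0}])

```text
time: 2.6
tool_pos: [477.9, -138.3, 146.2]
tcp_rot: [-3.142, 0.001, 2.335]
contact_force: [-0.7, 0.5, -0.0]
grip_width: 73.3
finger_force: 0.0
```

Emit:
jog_arm(targets=[{"xyz": [0, 0, 0.5], "spin": 0}, {"xyz": [0, 0, 0.5], "spin": 0}, {"xyz": [0, 0, 0], "spin": 0}, {"xyz": [0, 0, 0], "spin": 0}, {"xyz": [0, 0, 0], "spin": 0}, {"xyz": [0, 0, 0], "spin": 0}, {"xyz": [0, 0, 0], "spin": 0}, {"xyz": [0, 0, 0], "spin": 0}, {"xyz": [0, 0, 0], "spin": 0}, {"xyz": [0, 0, 0], "spin": 0}])

```text
time: 3.85
tool_pos: [477.0, -135.6, 66.6]
tcp_rot: [3.142, -0.0, 2.339]
contact_force: [-0.3, -0.2, 0.3]
grip_width: 73.6
finger_force: 0.0
```

```bash
python3 -c "
from h import *
o=bot.get_obs();print(o['tool_pos'],o['tcp_rot'])
plan((*o['tool_pos'],np.degrees(o['tcp_rot'][2])),(476.7,-135.1,7,134))"
```

```text
[ 477.03390361 -135.59403215   66.64759749] [ 3.14158005e+00 -1.49027396e-04  2.33872791e+00]
[ 476.7 -135.1    7.   134. ] spin -0.0 xyz [0.007 0.001 0.746] rows>= 1.0
```

Settled on target. Now I'll descend, close, and lift the buckle.

Emit:
jog_arm(targets=[{"xyz": [0, 0, 0.3], "spin": 0}, {"xyz": [0, 0, 0.25], "spin": 0}, {"xyz": [0, 0, 0.15], "spin": 0}, {"xyz": [0, 0, 0.045], "spin": 0}, {"xyz": [0, 0, 0], "spin": 0}, {"xyz": [0, 0, 0], "spin": 0}, {"xyz": [0, 0, 0], "spin": 0}, {"xyz": [0, 0, 0], "spin": 0}, {"xyz": [0, 0, 0], "spin": 0}, {"xyz": [0, 0, 0], "spin": 0}])

```text
time: 5.1
tool_pos: [477.1, -135.6, 7.1]
tcp_rot: [3.142, -0.0, 2.339]
contact_force: [-0.3, -0.2, 0.7]
grip_width: 73.6
finger_force: 0.0
```

Emit:
jog_arm(targets=[{"xyz": [0, 0, 0], "spin": 0}, {"xyz": [0, 0, 0], "spin": 0}, {"xyz": [0, 0, 0], "spin": 0}, {"xyz": [0, 0, 0], "spin": 0}, {"xyz": [0, 0, 0], "spin": 0}, {"xyz": [0, 0, 0], "spin": 0}, {"xyz": [0, 0, 0], "spin": 0}, {"xyz": [0, 0, 0], "spin": 0}, {"xyz": [0, 0, 0], "spin": 0}, {"xyz": [0, 0, 0], "spin": 0}], gripper=0)

```text
time: 6.35
tool_pos: [477.1, -135.6, 7.1]
tcp_rot: [3.141, 0.0, 2.339]
contact_force: [0.0, 0.4, 0.3]
grip_width: 36.2
finger_force: 30.0
```

Emit:
jog_arm(targets=[{"xyz": [0, 0, -0.15], "spin": -0.841}, {"xyz": [0, 0, -0.15], "spin": -0.841}, {"xyz": [0, 0, -0.15], "spin": -0.841}, {"xyz": [0, 0, -0.15], "spin": -0.841}, {"xyz": [0, 0, -0.15], "spin": -0.841}, {"xyz": [0, 0, -0.15], "spin": -0.841}, {"xyz": [0, 0, -0.15], "spin": -0.841}, {"xyz": [0, 0, -0.15], "spin": -0.841}, {"xyz": [0, 0, -0.15], "spin": -0.841}, {"xyz": [0, 0, -0.15], "spin": -0.841}])

```text
time: 7.6
tool_pos: [476.7, -135.5, 127.3]
tcp_rot: [3.141, -0.001, -3.101]
contact_force: [-0.1, 0.5, -1.4]
grip_width: 36.0
finger_force: 30.0
```

Emit:
jog_arm(targets=[{"xyz": [0.011, 0.4, 0], "spin": 0}, {"xyz": [0.011, 0.6, 0], "spin": 0}, {"xyz": [0.011, 0.65, 0], "spin": 0}, {"xyz": [0.011, 0.65, 0], "spin": 0}, {"xyz": [0.011, 0.65, 0], "spin": 0}, {"xyz": [0.011, 0.65, 0], "spin": 0}, {"xyz": [0.011, 0.65, 0], "spin": 0}, {"xyz": [0.011, 0.65, 0], "spin": 0}, {"xyz": [0.011, 0.4, 0], "spin": 0}, {"xyz": [0.011, 0.185, 0], "spin": 0}])

```text
time: 8.85
tool_pos: [450.9, 303.9, 126.8]
tcp_rot: [-3.141, -0.0, -3.101]
contact_force: [0.2, 0.3, -1.5]
grip_width: 35.8
finger_force: 30.0
```

Emit:
jog_arm(targets=[{"xyz": [0, 0, 0.4], "spin": 0}, {"xyz": [0, 0, 0.4], "spin": 0}, {"xyz": [0, 0, 0.2], "spin": 0}, {"xyz": [0, 0, 0], "spin": 0}, {"xyz": [0, 0, 0], "spin": 0}, {"xyz": [0, 0, 0], "spin": 0}, {"xyz": [0, 0, 0], "spin": 0}, {"xyz": [0, 0, 0], "spin": 0}, {"xyz": [0, 0, 0], "spin": 0}, {"xyz": [0, 0, 0], "spin": 0}])

```text
time: 10.1
tool_pos: [451.5, 302.6, 47.1]
tcp_rot: [3.142, 0.0, -3.103]
contact_force: [0.8, 0.1, -1.0]
grip_width: 35.7
finger_force: 30.0
```

```bash
python3 -c "
from h import *
o=bot.get_obs();print(o['tool_pos'],o['tcp_rot'])
plan((*o['tool_pos'],np.degrees(o['tcp_rot'][2])),(451.1,302.8,11.5,182.2))"
```

```text
[451.50045228 302.55193291  47.12985859] [ 3.14154460e+00  2.87580316e-05 -3.10338387e+00]
[451.1 302.8  11.5 182.2] spin -0.0 xyz [0.005 0.003 0.445] rows>= 0.6
```

Emit:
jog_arm(targets=[{"xyz": [0, 0, 0.2], "spin": 0}, {"xyz": [0, 0, 0.15], "spin": 0}, {"xyz": [0, 0, 0.07], "spin": 0}, {"xyz": [0, 0, 0.025], "spin": 0}, {"xyz": [0, 0, 0], "spin": 0}, {"xyz": [0, 0, 0], "spin": 0}, {"xyz": [0, 0, 0], "spin": 0}, {"xyz": [0, 0, 0], "spin": 0}, {"xyz": [0, 0, 0], "spin": 0}, {"xyz": [0, 0, 0], "spin": 0}])

```text
time: 11.35
tool_pos: [451.5, 302.5, 11.5]
tcp_rot: [3.142, 0.0, -3.103]
contact_force: [0.0, 0.7, -1.4]
grip_width: 35.7
finger_force: 30.0
```

Emit:
jog_arm(targets=[{"xyz": [0, 0, 0], "spin": 0}, {"xyz": [0, 0, 0], "spin": 0}, {"xyz": [0, 0, 0], "spin": 0}, {"xyz": [0, 0, 0], "spin": 0}, {"xyz": [0, 0, 0], "spin": 0}, {"xyz": [0, 0, -0.2], "spin": 0}, {"xyz": [0, 0, -0.3], "spin": 0}, {"xyz": [0, 0, -0.4], "spin": 0}, {"xyz": [0, 0, -0.4], "spin": 0}, {"xyz": [0, 0, -0.2], "spin": 0}], gripper=60)

```text
time: 12.6
tool_pos: [452.3, 303.0, 134.7]
tcp_rot: [3.14, 0.004, -3.103]
contact_force: [0.2, -0.8, -0.1]
grip_width: 54.8
finger_force: 0.0
```

Emit:
jog_arm(targets=[{"xyz": [-0.011, -0.3, 0], "spin": 0}, {"xyz": [-0.011, -0.5, 0], "spin": 0}, {"xyz": [-0.011, -0.5, 0], "spin": 0}, {"xyz": [-0.011, -0.5, 0], "spin": 0}, {"xyz": [-0.011, -0.5, 0], "spin": 0}, {"xyz": [-0.011, -0.5, 0], "spin": 0}, {"xyz": [-0.011, -0.5, 0], "spin": 0}, {"xyz": [-0.011, -0.4, 0], "spin": 0}, {"xyz": [-0.011, -0.242, 0], "spin": 0}, {"xyz": [0, 0, 0], "spin": 0}])

```text
time: 13.85
tool_pos: [471.8, -13.3, 132.5]
tcp_rot: [-3.141, 0.001, -3.106]
contact_force: [0.1, 0.6, -0.8]
grip_width: 55.2
finger_force: 0.0
```

```bash
python3 -c "
from h import *
o=bot.get_obs();print(o['tool_pos'],o['tcp_rot'])
plan((*o['tool_pos'],np.degrees(o['tcp_rot'][2])),(472,-12,23.5,182.2))
cv2.imwrite('pics/d.png',cv2.resize(bot.capture('scene')[140:400,80:480],None,fx=2,fy=2))"
```

```text
[471.78375788 -13.31139522 132.47739693] [-3.14131700e+00  1.41026282e-03 -3.10566008e+00]
[472.  -12.   23.5 182.2] spin -0.02 xyz [-0.003  0.016  1.362] rows>= 1.8
```

View pics/d.png

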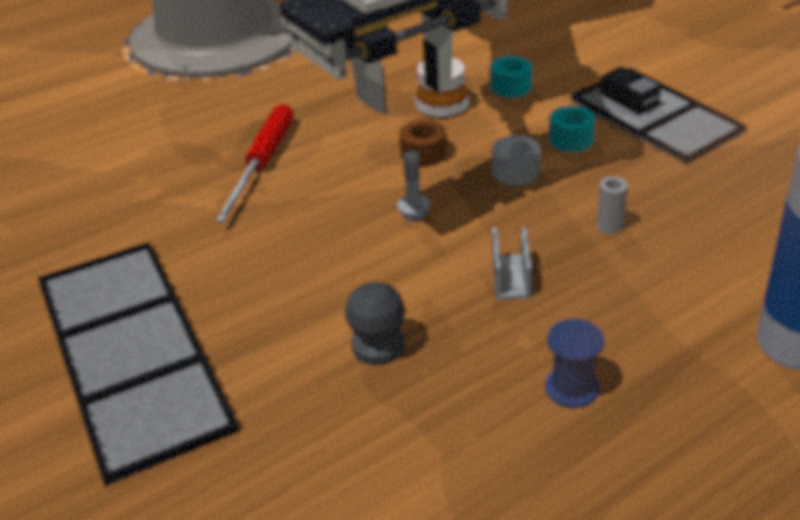

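The buckle sits mid-way in the large pocket, at (632,90) in the crop. Next is the bolt.

Emit:
jog_arm(targets=[{"xyz": [0, 0, 0], "spin": 0}, {"xyz": [0, 0, 0], "spin": 0}, {"xyz": [0, 0, 0.2], "spin": 0}, {"xyz": [0, 0, 0.4], "spin": 0}, {"xyz": [0, 0, 0.4], "spin": 0}, {"xyz": [0, 0, 0.25], "spin": 0}, {"xyz": [0, 0, 0.1], "spin": 0}, {"xyz": [0, 0, 0], "spin": 0}, {"xyz": [0, 0, 0], "spin": 0}, {"xyz": [0, 0, 0], "spin": 0}])

```text
time: 15.15
tool_pos: [472.0, -12.3, 24.2]
tcp_rot: [-3.141, 0.002, -3.103]
contact_force: [1.0, 0.2, -0.4]
grip_width: 55.2
finger_force: 0.0
```

Emit:
jog_arm(targets=[{"xyz": [0, 0, 0], "spin": 0}, {"xyz": [0, 0, 0], "spin": 0}, {"xyz": [0, 0, 0], "spin": 0}, {"xyz": [0, 0, 0], "spin": 0}, {"xyz": [0, 0, 0], "spin": 0}, {"xyz": [0, 0, 0], "spin": 0}, {"xyz": [0, 0, 0], "spin": 0}, {"xyz": [0, 0, 0], "spin": 0}, {"xyz": [0, 0, 0], "spin": 0}, {"xyz": [0, 0, 0], "spin": 0}], gripper=0)

```text
time: 16.4
tool_pos: [471.4, -12.3, 23.5]
tcp_rot: [3.142, -0.0, -3.103]
contact_force: [-0.4, 1.4, 0.0]
grip_width: 13.3
finger_force: 30.0
```

Emit:
jog_arm(targets=[{"xyz": [0, 0, 0], "spin": 0}, {"xyz": [0, 0, -0.1], "spin": 0}, {"xyz": [0, 0, -0.2], "spin": 0}, {"xyz": [0, 0, -0.3], "spin": 0}, {"xyz": [0, 0, -0.3], "spin": 0}, {"xyz": [0, 0, -0.3], "spin": 0}, {"xyz": [0, 0, -0.2], "spin": 0}, {"xyz": [0, 0, 0], "spin": 0}, {"xyz": [0, 0, 0], "spin": 0}, {"xyz": [0, 0, 0], "spin": 0}])

```text
time: 17.65
tool_pos: [470.9, -12.2, 134.8]
tcp_rot: [3.141, -0.002, -3.103]
contact_force: [-0.2, 0.6, -0.9]
grip_width: 13.4
finger_force: 30.0
```

```bash
python3 -c "
from h import *
o=bot.get_obs();print(o['tool_pos'],o['tcp_rot'])
plan((*o['tool_pos'],np.degrees(o['tcp_rot'][2])),(537,307,135.5,182.2))
cv2.imwrite('pics/e.png',cv2.resize(bot.capture('scene')[100:300,200:420],None,fx=2.5,fy=2.5))"
```

```text
[470.93966631 -12.19148222 134.7628356 ] [ 3.14115683e+00 -1.57217240e-03 -3.10342343e+00]
[537.  307.  135.5 182.2] spin -0.0 xyz [-0.978  3.955 -0.009] rows>= 5.4
```

View pics/e.png

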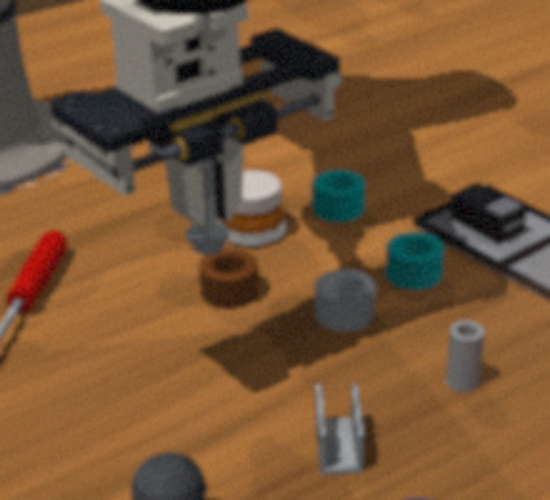

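The bolt is held upright between the fingers, with its flange at (208,235). I'll carry it to the small pocket.

Emit:
jog_arm(targets=[{"xyz": [-0.05, 0.2, 0], "spin": 0}, {"xyz": [-0.11, 0.45, 0], "spin": 0}, {"xyz": [-0.14, 0.55, 0], "spin": 0}, {"xyz": [-0.14, 0.55, 0], "spin": 0}, {"xyz": [-0.14, 0.55, 0], "spin": 0}, {"xyz": [-0.14, 0.55, 0], "spin": 0}, {"xyz": [-0.12, 0.5, 0], "spin": 0}, {"xyz": [-0.09, 0.4, 0], "spin": 0}, {"xyz": [-0.048, 0.205, 0], "spin": 0}, {"xyz": [0, 0, 0], "spin": 0}])

```text
time: 18.95
tool_pos: [537.1, 307.8, 135.0]
tcp_rot: [-3.141, -0.001, -3.102]
contact_force: [-0.2, -0.1, -1.4]
grip_width: 13.3
finger_force: 30.0
```

Emit:
jog_arm(targets=[{"xyz": [0, 0, 0.2], "spin": 0}, {"xyz": [0, 0, 0.4], "spin": 0}, {"xyz": [0, 0, 0.3], "spin": 0}, {"xyz": [0, 0, 0.1], "spin": 0}, {"xyz": [0, 0, 0], "spin": 0}, {"xyz": [0, 0, 0], "spin": 0}, {"xyz": [0, 0, 0], "spin": 0}, {"xyz": [0, 0, 0], "spin": 0}, {"xyz": [0, 0, 0], "spin": 0}, {"xyz": [0, 0, 0], "spin": 0}])

```text
time: 20.2
tool_pos: [537.6, 307.0, 55.6]
tcp_rot: [3.141, 0.0, -3.103]
contact_force: [-0.2, 0.3, -1.5]
grip_width: 13.5
finger_force: 30.0
```

```bash
python3 -c "
from h import *
o=bot.get_obs();print(o['tool_pos'],o['tcp_rot'])
plan((*o['tool_pos'],np.degrees(o['tcp_rot'][2])),(537,307,28,182.2))"
```

```text
[537.58911652 306.9634387   55.61774122] [ 3.14146314e+00  1.94007170e-04 -3.10324315e+00]
[537.  307.   28.  182.2] spin -0.0 xyz [0.007 0.001 0.345] rows>= 0.5
```

Emit:
jog_arm(targets=[{"xyz": [0.007, 0, 0.15], "spin": 0}, {"xyz": [0, 0, 0.1], "spin": 0}, {"xyz": [0, 0, 0.06], "spin": 0}, {"xyz": [0, 0, 0.025], "spin": 0}, {"xyz": [0, 0, 0.01], "spin": 0}, {"xyz": [0, 0, 0.005], "spin": 0}, {"xyz": [0, 0, 0], "spin": 0}, {"xyz": [0, 0, 0], "spin": 0}, {"xyz": [0, 0, 0], "spin": 0}, {"xyz": [0, 0, 0], "spin": 0}])

```text
time: 21.45
tool_pos: [537.0, 306.9, 27.6]
tcp_rot: [3.142, 0.0, -3.103]
contact_force: [0.2, -0.3, -0.7]
grip_width: 13.2
finger_force: 30.0
```

Emit:
jog_arm(targets=[{"xyz": [0, 0, 0], "spin": 0}, {"xyz": [0, 0, 0], "spin": 0}, {"xyz": [0, 0, 0], "spin": 0}, {"xyz": [0, 0, 0], "spin": 0}, {"xyz": [0, 0, 0], "spin": 0}, {"xyz": [0, 0, -0.2], "spin": 0}, {"xyz": [0, 0, -0.3], "spin": 0}, {"xyz": [0, 0, -0.4], "spin": 0}, {"xyz": [0, 0, -0.3], "spin": 0}, {"xyz": [0, 0, 0], "spin": 0}], gripper=60)

```text
time: 22.7
tool_pos: [538.4, 307.5, 126.7]
tcp_rot: [3.14, 0.005, -3.103]
contact_force: [0.2, 0.1, 0.7]
grip_width: 55.5
finger_force: 0.0
```

```bash
python3 -c "
from h import *
o=bot.get_obs()
plan((*o['tool_pos'],np.degrees(o['tcp_rot'][2])),(603.6,4.3,130,146),(603.6,4.3,10,146),(603.6,4.3,130,146),(480.5,-304.9,130,172.4))"
```

```text
[603.6   4.3 130.  146. ] spin 6.32 xyz [-2.795 -2.686 -0.041] rows>= 5.2
[603.6   4.3  10.  146. ] spin -0.0 xyz [0.  0.  1.5] rows>= 2.0
[603.6   4.3 130.  146. ] spin -0.0 xyz [ 0.   0.  -1.5] rows>= 2.0
[ 480.5 -304.9  130.   172.4] spin -4.61 xyz [ 1.014 -4.035 -0.   ] rows>= 5.5
```

Emit:
jog_arm(targets=[{"xyz": [0, 0, -0.02], "spin": 0.903}, {"xyz": [0, 0, -0.02], "spin": 0.903}, {"xyz": [0, 0, 0], "spin": 0.903}, {"xyz": [0, 0, 0], "spin": 0.903}, {"xyz": [0, 0, 0], "spin": 0.903}, {"xyz": [0, 0, 0], "spin": 0.903}, {"xyz": [0, 0, 0], "spin": 0.903}, {"xyz": [0, 0, 0], "spin": 0}, {"xyz": [-0.2, -0.192, 0], "spin": 0}, {"xyz": [-0.3, -0.288, 0], "spin": 0}])

```text
time: 23.95
tool_pos: [548.6, 251.6, 126.4]
tcp_rot: [-3.141, -0.0, 2.551]
contact_force: [0.2, -0.6, -1.0]
grip_width: 55.1
finger_force: 0.0
```

Emit:
jog_arm(targets=[{"xyz": [-0.4, -0.385, 0], "spin": 0}, {"xyz": [-0.4, -0.385, 0], "spin": 0}, {"xyz": [-0.4, -0.385, 0], "spin": 0}, {"xyz": [-0.4, -0.385, 0], "spin": 0}, {"xyz": [-0.4, -0.385, 0], "spin": 0}, {"xyz": [-0.295, -0.281, 0], "spin": 0}, {"xyz": [0, 0, 0.2], "spin": 0}, {"xyz": [0, 0, 0.3], "spin": 0}, {"xyz": [0, 0, 0.3], "spin": 0}, {"xyz": [0, 0, 0], "spin": 0}])

```text
time: 25.2
tool_pos: [599.9, 4.0, 60.3]
tcp_rot: [-3.139, -0.005, 2.549]
contact_force: [-0.1, -0.5, -0.0]
grip_width: 54.8
finger_force: 0.0
```

```bash
python3 -c "
from h import *
o=bot.get_obs(); print(o['tool_pos'])
plan((*o['tool_pos'],np.degrees(o['tcp_rot'][2])),(603.6,4.3,10,146))"
```

```text
[599.90192267   4.01844078  60.30560503]
[603.6   4.3  10.  146. ] spin 0.01 xyz [-0.036  0.029  0.629] rows>= 0.8
```

Emit:
jog_arm(targets=[{"xyz": [0, 0, 0], "spin": 0}, {"xyz": [0, 0, 0], "spin": 0}, {"xyz": [0, 0, 0], "spin": 0}, {"xyz": [0, 0, 0], "spin": 0}, {"xyz": [0, 0, 0], "spin": 0}, {"xyz": [0, 0, 0], "spin": 0}, {"xyz": [0, 0, 0], "spin": 0}, {"xyz": [0, 0, 0], "spin": 0}, {"xyz": [0, 0, 0], "spin": 0}, {"xyz": [0, 0, 0], "spin": 0}])

```text
time: 26.45
tool_pos: [602.1, 3.7, 62.7]
tcp_rot: [3.142, -0.0, 2.548]
contact_force: [0.4, -0.5, 0.0]
grip_width: 54.9
finger_force: 0.0
```

```bash
python3 -c "
from h import *
o=bot.get_obs(); print(o['tool_pos'])
plan((*o['tool_pos'],np.degrees(o['tcp_rot'][2])),(603.6,4.3,10,146))"
```

```text
[602.05660305   3.65154143  62.68643817]
[603.6   4.3  10.  146. ] spin -0.0 xyz [-0.011  0.018  0.659] rows>= 0.9
```

Emit:
jog_arm(targets=[{"xyz": [-0.011, 0.018, 0.2], "spin": 0}, {"xyz": [0, 0, 0.2], "spin": 0}, {"xyz": [0, 0, 0.15], "spin": 0}, {"xyz": [0, 0, 0.08], "spin": 0}, {"xyz": [0, 0, 0.03], "spin": 0}, {"xyz": [0, 0, 0], "spin": 0}, {"xyz": [0, 0, 0], "spin": 0}, {"xyz": [0, 0, 0], "spin": 0}, {"xyz": [0, 0, 0], "spin": 0}, {"xyz": [0, 0, 0], "spin": 0}])

```text
time: 27.7
tool_pos: [603.7, 4.4, 10.0]
tcp_rot: [3.141, 0.0, 2.548]
contact_force: [0.0, 0.2, 0.1]
grip_width: 54.9
finger_force: 0.0
```

Emit:
jog_arm(targets=[{"xyz": [0, 0, 0], "spin": 0}, {"xyz": [0, 0, 0], "spin": 0}, {"xyz": [0, 0, 0], "spin": 0}, {"xyz": [0, 0, 0], "spin": 0}, {"xyz": [0, 0, 0], "spin": 0}, {"xyz": [0, 0, 0], "spin": 0}, {"xyz": [0, 0, 0], "spin": 0}, {"xyz": [0, 0, 0], "spin": 0}, {"xyz": [0, 0, 0], "spin": 0}, {"xyz": [0, 0, 0], "spin": 0}], gripper=0)

```text
time: 28.95
tool_pos: [603.6, 4.3, 9.9]
tcp_rot: [-3.142, -0.0, 2.548]
contact_force: [-0.2, -1.2, 1.2]
grip_width: 29.4
finger_force: 30.0
```

Emit:
jog_arm(targets=[{"xyz": [0, 0, -0.1], "spin": 0}, {"xyz": [0, 0, -0.2], "spin": 0}, {"xyz": [0, 0, -0.2], "spin": -0.659}, {"xyz": [0, 0, -0.2], "spin": -0.659}, {"xyz": [0, 0, -0.2], "spin": -0.659}, {"xyz": [0, 0, -0.2], "spin": -0.659}, {"xyz": [0, 0, -0.2], "spin": -0.659}, {"xyz": [0, 0, -0.2], "spin": -0.659}, {"xyz": [0, 0, 0], "spin": -0.659}, {"xyz": [0, 0, 0], "spin": 0}])

```text
time: 30.2
tool_pos: [603.8, 4.4, 131.2]
tcp_rot: [3.141, 0.001, 3.008]
contact_force: [-0.4, -0.0, -1.7]
grip_width: 29.6
finger_force: 30.0
```

```bash
python3 -c "
from h import *
o=bot.get_obs(); print(o['tool_pos'])
plan((*o['tool_pos'],np.degrees(o['tcp_rot'][2])),(480.5,-304.9,130,172.4))
cv2.imwrite('pics/f.png',bot.capture('scene')[40:340,80:480])"
```

```text
[603.76707302   4.42382845 131.15741689]
[ 480.5 -304.9  130.   172.4] spin -0.0 xyz [ 1.016 -4.036  0.014] rows>= 5.5
```

View pics/f.png

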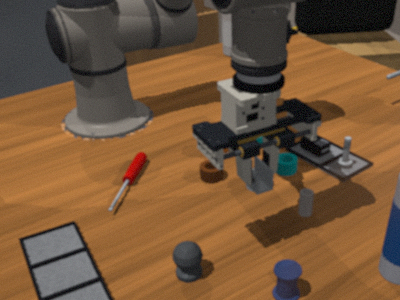

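The bolt stands in the small pocket, at (346,155), and the bracket is held at (262,178). I'll carry the bracket over.

Emit:
jog_arm(targets=[{"xyz": [0.05, -0.2, 0], "spin": 0}, {"xyz": [0.1, -0.4, 0], "spin": 0}, {"xyz": [0.14, -0.55, 0], "spin": 0}, {"xyz": [0.14, -0.56, 0], "spin": 0}, {"xyz": [0.14, -0.56, 0], "spin": 0}, {"xyz": [0.14, -0.56, 0], "spin": 0}, {"xyz": [0.14, -0.56, 0], "spin": 0}, {"xyz": [0.11, -0.44, 0], "spin": 0}, {"xyz": [0.056, -0.206, 0], "spin": 0}, {"xyz": [0, 0, 0], "spin": 0}])

```text
time: 31.5
tool_pos: [479.7, -305.6, 129.8]
tcp_rot: [3.141, -0.0, 3.007]
contact_force: [-0.4, 0.4, -1.7]
grip_width: 30.0
finger_force: 30.0
```

Emit:
jog_arm(targets=[{"xyz": [0, 0, 0.2], "spin": 0}, {"xyz": [0, 0, 0.4], "spin": 0}, {"xyz": [0, 0, 0.3], "spin": 0}, {"xyz": [0, 0, 0.1], "spin": 0}, {"xyz": [0, 0, 0], "spin": 0}, {"xyz": [0, 0, 0], "spin": 0}, {"xyz": [0, 0, 0], "spin": 0}, {"xyz": [0, 0, 0], "spin": 0}, {"xyz": [0, 0, 0], "spin": 0}, {"xyz": [0, 0, 0], "spin": 0}])

```text
time: 32.75
tool_pos: [480.3, -305.0, 50.0]
tcp_rot: [3.142, 0.0, 3.009]
contact_force: [-0.4, -0.4, -2.2]
grip_width: 29.8
finger_force: 30.0
```

```bash
python3 -c "
from h import *
o=bot.get_obs(); print(o['tool_pos'])
plan((*o['tool_pos'],np.degrees(o['tcp_rot'][2])),(480.5,-304.9,14.4,172.4))"
```

```text
[ 480.33953536 -305.01123505   49.97328448]
[ 480.5 -304.9   14.4  172.4] spin -0.0 xyz [-0.002  0.002  0.445] rows>= 0.6
```

Emit:
jog_arm(targets=[{"xyz": [0, 0, 0.2], "spin": 0}, {"xyz": [0, 0, 0.14], "spin": 0}, {"xyz": [0, 0, 0.06], "spin": 0}, {"xyz": [0, 0, 0.03], "spin": 0}, {"xyz": [0, 0, 0.015], "spin": 0}, {"xyz": [0, 0, 0], "spin": 0}, {"xyz": [0, 0, 0], "spin": 0}, {"xyz": [0, 0, 0], "spin": 0}, {"xyz": [0, 0, 0], "spin": 0}, {"xyz": [0, 0, 0], "spin": 0}])

```text
time: 34.0
tool_pos: [480.4, -305.0, 14.3]
tcp_rot: [3.142, 0.0, 3.009]
contact_force: [-0.5, 0.8, -1.0]
grip_width: 29.9
finger_force: 30.0
```

Emit:
jog_arm(targets=[{"xyz": [0, 0, 0], "spin": 0}, {"xyz": [0, 0, 0], "spin": 0}, {"xyz": [0, 0, 0], "spin": 0}, {"xyz": [0, 0, 0], "spin": 0}, {"xyz": [0, 0, 0], "spin": 0}, {"xyz": [0, 0, -0.2], "spin": 0}, {"xyz": [0, 0, -0.4], "spin": 0}, {"xyz": [0, 0, -0.4], "spin": 0}, {"xyz": [0, 0, -0.4], "spin": 0}, {"xyz": [0, 0, -0.1], "spin": 0}], gripper=78)

```text
time: 35.25
tool_pos: [481.4, -305.7, 137.4]
tcp_rot: [-3.139, 0.004, 3.009]
contact_force: [-0.2, 0.8, -0.2]
grip_width: 72.0
finger_force: 0.0
```

Emit:
jog_arm(targets=[{"xyz": [0, 0, 0], "spin": 0.816}, {"xyz": [0, 0, 0], "spin": 0.816}, {"xyz": [0, 0, 0], "spin": 0.816}, {"xyz": [0, 0, 0], "spin": 0.816}, {"xyz": [0, 0, 0], "spin": 0.816}, {"xyz": [0, 0, 0], "spin": 0.816}, {"xyz": [0, 0, 0], "spin": 0.816}, {"xyz": [0, 0, 0], "spin": 0.816}, {"xyz": [0, 0, 0], "spin": 0}, {"xyz": [0, 0, 0], "spin": 0}])

```text
time: 36.5
tool_pos: [480.2, -304.8, 134.0]
tcp_rot: [3.142, -0.001, 2.358]
contact_force: [0.5, 0.7, -0.2]
grip_width: 71.8
finger_force: 0.0
```

```bash
python3 -c "
from h import *
o=bot.get_obs(); print(o['tool_pos'])
plan((*o['tool_pos'],np.degrees(o['tcp_rot'][2])),(475.9,112.4,130,135))"
```

```text
[ 480.20392064 -304.82058106  134.0033699 ]
[475.9 112.4 130.  135. ] spin 0.02 xyz [3.726 3.65  0.05 ] rows>= 7.0
```

Emit:
jog_arm(targets=[{"xyz": [0.206, 0.2, 0], "spin": 0}, {"xyz": [0.41, 0.4, 0], "spin": 0}, {"xyz": [0.45, 0.44, 0], "spin": 0}, {"xyz": [0.45, 0.44, 0], "spin": 0}, {"xyz": [0.45, 0.44, 0], "spin": 0}, {"xyz": [0.45, 0.44, 0], "spin": 0}, {"xyz": [0.45, 0.44, 0], "spin": 0}, {"xyz": [0.45, 0.44, 0], "spin": 0}, {"xyz": [0.3, 0.3, 0], "spin": 0}, {"xyz": [0.11, 0.11, 0], "spin": 0}])

```text
time: 37.75
tool_pos: [474.9, 114.7, 134.4]
tcp_rot: [3.142, -0.0, 2.36]
contact_force: [-0.3, -0.5, -1.0]
grip_width: 71.6
finger_force: 0.0
```

Emit:
jog_arm(targets=[{"xyz": [0, 0, 0.2], "spin": 0}, {"xyz": [0, 0, 0.4], "spin": 0}, {"xyz": [0, 0, 0.3], "spin": 0}, {"xyz": [0, 0, 0.1], "spin": 0}, {"xyz": [0, 0, 0], "spin": 0}, {"xyz": [0, 0, 0], "spin": 0}, {"xyz": [0, 0, 0], "spin": 0}, {"xyz": [0, 0, 0], "spin": 0}, {"xyz": [0, 0, 0], "spin": 0}, {"xyz": [0, 0, 0], "spin": 0}])

```text
time: 39.0
tool_pos: [476.1, 112.3, 54.4]
tcp_rot: [3.141, 0.0, 2.356]
contact_force: [0.0, -0.0, -0.6]
grip_width: 71.9
finger_force: 0.0
```

```bash
python3 -c "
from h import *
o=bot.get_obs(); print(o['tool_pos'])
plan((*o['tool_pos'],np.degrees(o['tcp_rot'][2])),(475.9,112.4,7.5,135),(475.9,112.4,127.5,172.4),(397.3,-294.2,127.5,172.4))"
```

```text
[476.08254613 112.31074801  54.3750457 ]
[475.9 112.4   7.5 135. ] spin 0.0 xyz [ 0.002 -0.001  0.586] rows>= 0.8
[475.9 112.4 127.5 172.4] spin -6.53 xyz [ 0.   0.  -1.5] rows>= 2.0
[ 397.3 -294.2  127.5  172.4] spin -0.0 xyz [ 0.302 -5.168 -0.   ] rows>= 6.9
```

Emit:
jog_arm(targets=[{"xyz": [0, 0, 0.2], "spin": 0}, {"xyz": [0, 0, 0.2], "spin": 0}, {"xyz": [0, 0, 0.12], "spin": 0}, {"xyz": [0, 0, 0.05], "spin": 0}, {"xyz": [0, 0, 0.016], "spin": 0}, {"xyz": [0, 0, 0], "spin": 0}, {"xyz": [0, 0, 0], "spin": 0}, {"xyz": [0, 0, 0], "spin": 0}, {"xyz": [0, 0, 0], "spin": 0}, {"xyz": [0, 0, 0], "spin": 0}])

```text
time: 40.25
tool_pos: [476.1, 112.3, 7.5]
tcp_rot: [3.141, 0.0, 2.356]
contact_force: [0.4, -0.1, -0.4]
grip_width: 71.7
finger_force: 0.0
```

Emit:
jog_arm(targets=[{"xyz": [0, 0, 0], "spin": 0}, {"xyz": [0, 0, 0], "spin": 0}, {"xyz": [0, 0, 0], "spin": 0}, {"xyz": [0, 0, 0], "spin": 0}, {"xyz": [0, 0, 0], "spin": 0}, {"xyz": [0, 0, 0], "spin": 0}, {"xyz": [0, 0, 0], "spin": 0}, {"xyz": [0, 0, 0], "spin": 0}, {"xyz": [0, 0, 0], "spin": 0}, {"xyz": [0, 0, 0], "spin": 0}], gripper=0)

```text
time: 41.5
tool_pos: [476.0, 112.3, 7.4]
tcp_rot: [-3.142, -0.0, 2.356]
contact_force: [-0.7, -0.1, -0.4]
grip_width: 49.3
finger_force: 30.0
```

Emit:
jog_arm(targets=[{"xyz": [0, 0, -0.1], "spin": 0}, {"xyz": [0, 0, -0.2], "spin": 0}, {"xyz": [0, 0, -0.2], "spin": -0.816}, {"xyz": [0, 0, -0.2], "spin": -0.816}, {"xyz": [0, 0, -0.2], "spin": -0.816}, {"xyz": [0, 0, -0.2], "spin": -0.816}, {"xyz": [0, 0, -0.2], "spin": -0.816}, {"xyz": [0, 0, -0.2], "spin": -0.816}, {"xyz": [0, 0, 0], "spin": -0.816}, {"xyz": [0, 0, 0], "spin": -0.816}])

```text
time: 42.75
tool_pos: [476.1, 112.3, 128.2]
tcp_rot: [3.141, 0.001, 3.012]
contact_force: [-1.1, 0.4, -1.8]
grip_width: 49.2
finger_force: 30.0
```

Emit:
jog_arm(targets=[{"xyz": [0.014, -0.25, 0], "spin": 0}, {"xyz": [0.03, -0.5, 0], "spin": 0}, {"xyz": [0.037, -0.62, 0], "spin": 0}, {"xyz": [0.037, -0.64, 0], "spin": 0}, {"xyz": [0.037, -0.64, 0], "spin": 0}, {"xyz": [0.037, -0.64, 0], "spin": 0}, {"xyz": [0.037, -0.64, 0], "spin": 0}, {"xyz": [0.037, -0.62, 0], "spin": 0}, {"xyz": [0.026, -0.43, 0], "spin": 0}, {"xyz": [0.01, -0.188, 0], "spin": 0}])

```text
time: 44.0
tool_pos: [397.0, -296.0, 127.8]
tcp_rot: [-3.141, 0.001, 3.007]
contact_force: [0.3, 0.5, -0.3]
grip_width: 49.3
finger_force: 30.0
```

Emit:
jog_arm(targets=[{"xyz": [0, 0, 0.2], "spin": 0}, {"xyz": [0, 0, 0.4], "spin": 0}, {"xyz": [0, 0, 0.3], "spin": 0}, {"xyz": [0, 0, 0.1], "spin": 0}, {"xyz": [0, 0, 0], "spin": 0}, {"xyz": [0, 0, 0], "spin": 0}, {"xyz": [0, 0, 0], "spin": 0}, {"xyz": [0, 0, 0], "spin": 0}, {"xyz": [0, 0, 0], "spin": 0}, {"xyz": [0, 0, 0], "spin": 0}])

```text
time: 45.25
tool_pos: [397.4, -294.3, 47.5]
tcp_rot: [3.142, 0.0, 3.009]
contact_force: [0.3, 0.7, -0.5]
grip_width: 49.2
finger_force: 30.0
```

```bash
python3 -c "
from h import *
o=bot.get_obs(); print(o['tool_pos'])
plan((*o['tool_pos'],np.degrees(o['tcp_rot'][2])),(397.3,-294.2,12,172.4),(397.3,-294.2,132,172.4),(603,127,132,172.4),(603,127,12,172.4),(603,127,132,172.4),(563.8,-316,132,172.4))"
```

```text
[ 397.44790836 -294.32961037   47.46887321]
[ 397.3 -294.2   12.   172.4] spin -0.0 xyz [0.002 0.001 0.443] rows>= 0.6
[ 397.3 -294.2  132.   172.4] spin -0.0 xyz [ 0.   0.  -1.5] rows>= 2.0
[603.  127.  132.  172.4] spin -0.0 xyz [-1.852  5.559 -0.   ] rows>= 7.8
[603.  127.   12.  172.4] spin -0.0 xyz [0.  0.  1.5] rows>= 2.0
[603.  127.  132.  172.4] spin -0.0 xyz [ 0.   0.  -1.5] rows>= 2.0
[ 563.8 -316.   132.   172.4] spin -0.0 xyz [-0.247 -5.554 -0.   ] rows>= 7.4
```

Emit:
jog_arm(targets=[{"xyz": [0, 0, 0.2], "spin": 0}, {"xyz": [0, 0, 0.14], "spin": 0}, {"xyz": [0, 0, 0.06], "spin": 0}, {"xyz": [0, 0, 0.03], "spin": 0}, {"xyz": [0, 0, 0.012], "spin": 0}, {"xyz": [0, 0, 0], "spin": 0}, {"xyz": [0, 0, 0], "spin": 0}, {"xyz": [0, 0, 0], "spin": 0}, {"xyz": [0, 0, 0], "spin": 0}, {"xyz": [0, 0, 0], "spin": 0}])

```text
time: 46.5
tool_pos: [397.5, -294.3, 12.1]
tcp_rot: [3.142, 0.0, 3.009]
contact_force: [-0.4, -0.2, -1.0]
grip_width: 49.3
finger_force: 30.0
```

Emit:
jog_arm(targets=[{"xyz": [0, 0, 0], "spin": 0}, {"xyz": [0, 0, 0], "spin": 0}, {"xyz": [0, 0, 0], "spin": 0}, {"xyz": [0, 0, 0], "spin": 0}, {"xyz": [0, 0, 0], "spin": 0}, {"xyz": [0, 0, -0.2], "spin": 0}, {"xyz": [0, 0, -0.4], "spin": 0}, {"xyz": [0, 0, -0.4], "spin": 0}, {"xyz": [0, 0, -0.4], "spin": 0}, {"xyz": [0, 0, -0.1], "spin": 0}], gripper=70)

```text
time: 47.75
tool_pos: [398.2, -295.0, 133.8]
tcp_rot: [-3.139, 0.003, 3.009]
contact_force: [-0.4, -0.0, -0.6]
grip_width: 64.4
finger_force: 0.0
```

Emit:
jog_arm(targets=[{"xyz": [-0.09, 0.27, 0], "spin": 0}, {"xyz": [-0.18, 0.54, 0], "spin": 0}, {"xyz": [-0.22, 0.66, 0], "spin": 0}, {"xyz": [-0.22, 0.66, 0], "spin": 0}, {"xyz": [-0.22, 0.66, 0], "spin": 0}, {"xyz": [-0.22, 0.66, 0], "spin": 0}, {"xyz": [-0.22, 0.66, 0], "spin": 0}, {"xyz": [-0.22, 0.66, 0], "spin": 0}, {"xyz": [-0.17, 0.52, 0], "spin": 0}, {"xyz": [-0.092, 0.27, 0], "spin": 0}])

```text
time: 49.0
tool_pos: [603.1, 129.3, 130.4]
tcp_rot: [-3.141, -0.002, 3.011]
contact_force: [-0.9, -0.8, -0.6]
grip_width: 64.1
finger_force: 0.0
```

Emit:
jog_arm(targets=[{"xyz": [0, 0, 0.2], "spin": 0}, {"xyz": [0, 0, 0.3], "spin": 0}, {"xyz": [0, 0, 0.2], "spin": 0}, {"xyz": [0, 0, 0], "spin": 0}, {"xyz": [0, 0, 0], "spin": 0}, {"xyz": [0, 0, 0], "spin": 0}, {"xyz": [0, 0, 0], "spin": 0}, {"xyz": [0, 0, 0], "spin": 0}, {"xyz": [0, 0, 0], "spin": 0}, {"xyz": [0, 0, 0], "spin": 0}])

```text
time: 50.25
tool_pos: [603.1, 127.0, 76.1]
tcp_rot: [3.141, 0.0, 3.009]
contact_force: [-0.4, -0.0, 0.0]
grip_width: 64.5
finger_force: 0.0
```

```bash
python3 -c "
from h import *
o=bot.get_obs(); print(o['tool_pos'])
plan((*o['tool_pos'],np.degrees(o['tcp_rot'][2])),(603,127,12,172.4))
cv2.imwrite('pics/g.png',bot.capture('scene')[100:400,80:480])"
```

```text
[603.11271708 127.03337377  76.11593494]
[603.  127.   12.  172.4] spin 0.0 xyz [ 0.001 -0.001  0.801] rows>= 1.1
```

View pics/g.png

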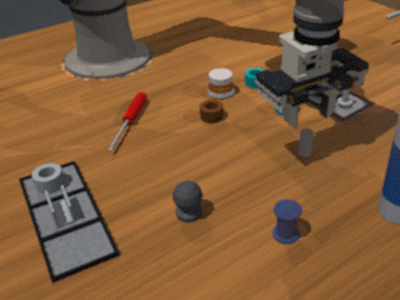

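The bush and bracket are in place, at (47,175) and (65,207), and the gripper is above the sleeve.

Emit:
jog_arm(targets=[{"xyz": [0, 0, 0.2], "spin": 0}, {"xyz": [0, 0, 0.3], "spin": 0}, {"xyz": [0, 0, 0.2], "spin": 0}, {"xyz": [0, 0, 0.08], "spin": 0}, {"xyz": [0, 0, 0.02], "spin": 0}, {"xyz": [0, 0, 0], "spin": 0}, {"xyz": [0, 0, 0], "spin": 0}, {"xyz": [0, 0, 0], "spin": 0}, {"xyz": [0, 0, 0], "spin": 0}, {"xyz": [0, 0, 0], "spin": 0}])

```text
time: 51.55
tool_pos: [603.1, 127.0, 12.2]
tcp_rot: [3.141, 0.0, 3.009]
contact_force: [0.5, 0.3, -0.2]
grip_width: 64.3
finger_force: 0.0
```

Emit:
jog_arm(targets=[{"xyz": [0, 0, 0], "spin": 0}, {"xyz": [0, 0, 0], "spin": 0}, {"xyz": [0, 0, 0], "spin": 0}, {"xyz": [0, 0, 0], "spin": 0}, {"xyz": [0, 0, 0], "spin": 0}, {"xyz": [0, 0, 0], "spin": 0}, {"xyz": [0, 0, 0], "spin": 0}, {"xyz": [0, 0, 0], "spin": 0}, {"xyz": [0, 0, 0], "spin": 0}, {"xyz": [0, 0, 0], "spin": 0}], gripper=0)

```text
time: 52.8
tool_pos: [603.1, 127.0, 12.1]
tcp_rot: [3.141, 0.0, 3.009]
contact_force: [-0.8, 0.9, 1.3]
grip_width: 24.5
finger_force: 30.0
```

Emit:
jog_arm(targets=[{"xyz": [0, 0, -0.1], "spin": 0}, {"xyz": [0, 0, -0.2], "spin": 0}, {"xyz": [0, 0, -0.3], "spin": 0}, {"xyz": [0, 0, -0.3], "spin": 0}, {"xyz": [0, 0, -0.3], "spin": 0}, {"xyz": [0, 0, -0.2], "spin": 0}, {"xyz": [0, 0, -0.1], "spin": 0}, {"xyz": [0, 0, 0], "spin": 0}, {"xyz": [0, 0, 0], "spin": 0}, {"xyz": [0, 0, 0], "spin": 0}])

```text
time: 54.05
tool_pos: [602.7, 126.9, 131.2]
tcp_rot: [-3.141, -0.002, 3.009]
contact_force: [0.1, -0.0, -1.5]
grip_width: 25.0
finger_force: 30.0
```

Emit:
jog_arm(targets=[{"xyz": [-0.012, -0.27, 0], "spin": 0}, {"xyz": [-0.024, -0.54, 0], "spin": 0}, {"xyz": [-0.029, -0.66, 0], "spin": 0}, {"xyz": [-0.03, -0.68, 0], "spin": 0}, {"xyz": [-0.03, -0.68, 0], "spin": 0}, {"xyz": [-0.03, -0.68, 0], "spin": 0}, {"xyz": [-0.03, -0.68, 0], "spin": 0}, {"xyz": [-0.029, -0.66, 0], "spin": 0}, {"xyz": [-0.022, -0.5, 0], "spin": 0}, {"xyz": [-0.011, -0.204, 0], "spin": 0}])

```text
time: 55.3
tool_pos: [562.4, -319.3, 131.6]
tcp_rot: [-3.141, -0.001, 3.006]
contact_force: [-0.7, -0.5, -0.9]
grip_width: 24.4
finger_force: 30.0
```

Emit:
jog_arm(targets=[{"xyz": [0, 0, 0.2], "spin": 0}, {"xyz": [0, 0, 0.4], "spin": 0}, {"xyz": [0, 0, 0.3], "spin": 0}, {"xyz": [0, 0, 0.1], "spin": 0}, {"xyz": [0, 0, 0], "spin": 0}, {"xyz": [0, 0, 0], "spin": 0}, {"xyz": [0, 0, 0], "spin": 0}, {"xyz": [0, 0, 0], "spin": 0}, {"xyz": [0, 0, 0], "spin": 0}, {"xyz": [0, 0, 0], "spin": 0}])

```text
time: 56.55
tool_pos: [564.0, -316.1, 52.1]
tcp_rot: [3.142, 0.0, 3.009]
contact_force: [0.7, -1.1, -0.5]
grip_width: 24.8
finger_force: 30.0
```

```bash
python3 -c "
from h import *
o=bot.get_obs(); print(o['tool_pos'])
plan((*o['tool_pos'],np.degrees(o['tcp_rot'][2])),(563.8,-316,16.3,172.4))"
```

```text
[ 563.95559301 -316.08357126   52.12086375]
[ 563.8 -316.    16.3  172.4] spin -0.0 xyz [0.002 0.001 0.448] rows>= 0.6
```

Lower, release, rise, then move clear of the trays for a final look.

Emit:
jog_arm(targets=[{"xyz": [0, 0, 0.2], "spin": 0}, {"xyz": [0, 0, 0.14], "spin": 0}, {"xyz": [0, 0, 0.06], "spin": 0}, {"xyz": [0, 0, 0.03], "spin": 0}, {"xyz": [0, 0, 0.018], "spin": 0}, {"xyz": [0, 0, 0], "spin": 0}, {"xyz": [0, 0, 0], "spin": 0}, {"xyz": [0, 0, 0], "spin": 0}, {"xyz": [0, 0, 0], "spin": 0}, {"xyz": [0, 0, 0], "spin": 0}])

```text
time: 57.8
tool_pos: [564.0, -316.0, 16.3]
tcp_rot: [3.142, 0.0, 3.009]
contact_force: [0.6, -0.1, -0.6]
grip_width: 24.9
finger_force: 30.0
```

Emit:
jog_arm(targets=[{"xyz": [0, 0, 0], "spin": 0}, {"xyz": [0, 0, 0], "spin": 0}, {"xyz": [0, 0, 0], "spin": 0}, {"xyz": [0, 0, 0], "spin": 0}, {"xyz": [0, 0, 0], "spin": 0}, {"xyz": [0, 0, -0.2], "spin": 0}, {"xyz": [0, 0, -0.4], "spin": 0}, {"xyz": [0, 0, -0.4], "spin": 0}, {"xyz": [0, 0, -0.5], "spin": 0}, {"xyz": [0, 0, -0.3], "spin": 0}], gripper=60)

```text
time: 59.05
tool_pos: [564.7, -316.5, 164.0]
tcp_rot: [-3.14, 0.004, 3.009]
contact_force: [-0.1, 0.4, -0.4]
grip_width: 55.4
finger_force: 0.0
```

Emit:
jog_arm(targets=[{"xyz": [0.1, 0.3, 0], "spin": 0}, {"xyz": [0.1, 0.5, 0], "spin": 0}, {"xyz": [0.1, 0.6, 0], "spin": 0}, {"xyz": [0.1, 0.6, 0], "spin": 0}, {"xyz": [0.1, 0.6, 0], "spin": 0}, {"xyz": [0.1, 0.5, 0], "spin": 0}, {"xyz": [0.1, 0.3, 0], "spin": 0}, {"xyz": [0, 0, 0], "spin": 0}, {"xyz": [0, 0, 0], "spin": 0}, {"xyz": [0, 0, 0], "spin": 0}])

```text
time: 60.3
tool_pos: [544.7, -40.1, 160.5]
tcp_rot: [-3.141, 0.001, 3.008]
contact_force: [-0.1, -0.6, 0.2]
grip_width: 55.1
finger_force: 0.0
```

```bash
python3 -c "
from h import *
t=bot.capture('top');s=bot.capture('scene')
a=np.hstack([t[225:350,150:280],t[215:350,420:500][:125]])
cv2.imwrite('pics/h.png',cv2.resize(a,None,fx=3.8,fy=3.8,interpolation=cv2.INTER_CUBIC))
cv2.imwrite('pics/i.png',cv2.resize(s[140:400,80:480],None,fx=2,fy=2))"
```

```text
(no output)
```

View pics/h.png

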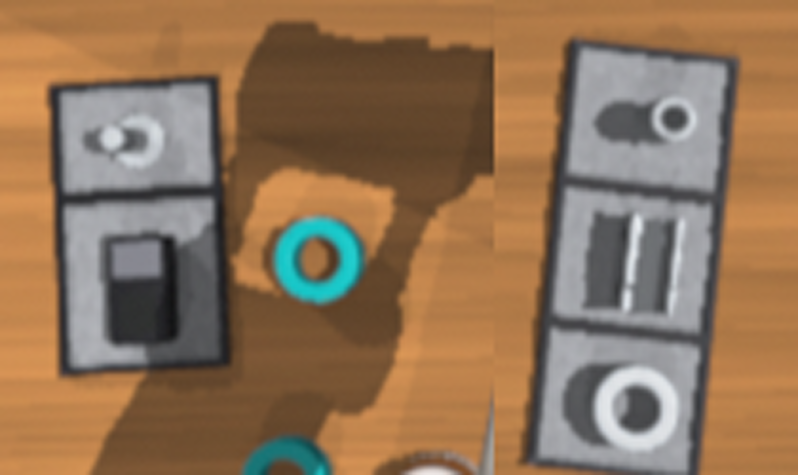

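View pics/i.png

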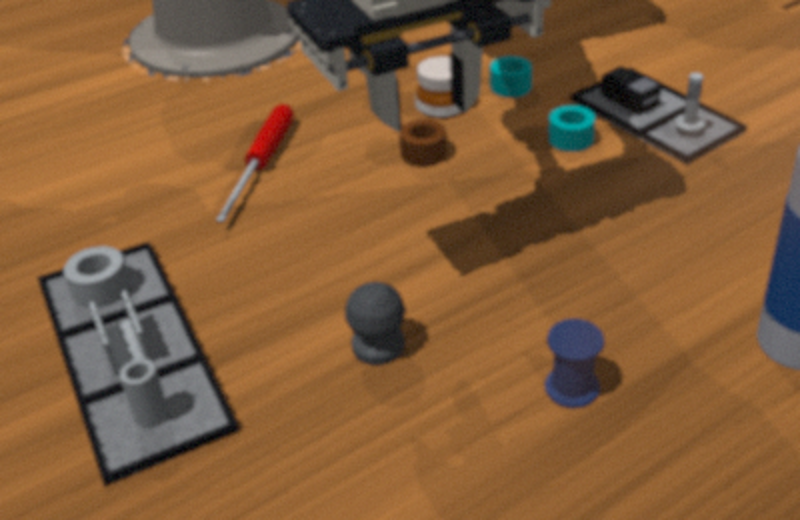

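All five parts stand upright in their pockets. The bush at (636,408) looks slightly off, so I'll measure it.

```bash
python3 -c "
from h import *
im=bot.capture('top'); g=im.min(2)
for n,(u,v,w,h),z,th in [('bush',(425,300,55,45),34,185),('sleeve',(440,228,42,36),54,185),('bracket',(432,262,50,42),40,185),('bolt',(166,248,42,26),17,185)]:
    m=(g[v:v+h,u:u+w]>th).astype(np.uint8)
    p=cv2.findNonZero(m); c,r=cv2.minEnclosingCircle(p); k=cv2.minAreaRect(p)
    print(n,cast('top',[[c[0]+u,c[1]+v],[k[0][0]+u,k[0][1]+v]],z).round(1).tolist(),'D',round(r*2*2.2,1))
"
```

```text
bush [[397.1, -296.8], [397.3, -297.5]] D 48.2
sleeve [[563.5, -319.0], [563.1, -318.8]] D 23.7
bracket [[479.6, -306.7], [479.6, -306.7]] D 60.4
bolt [[538.5, 307.6], [536.2, 307.8]] D 33.7
```

Every part measures within about 3 mm of its pocket centre, which is the calibration error, and the bystanders have not moved. I'm handing in.

```bash
python3 -c "
from plant import bot
print(bot.close_job())"
```

```text
the job is handed in; nothing more can be done
None
```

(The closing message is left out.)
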